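Recharge the desiccator: drying cartridge first, then the perforated plate

TASK

Get the open blue desiccator ready for use: stand the fresh (orange) drying cartridge upright on the bottom of its well, then lay the white perforated plate flat on the ledge above it, knob up, so that it covers the well. Set both down gently rather than dropping them, and leave the spent (green) cartridge where it stands.

Things in the scene. Friction and masses are not known exactly. Their poses are not given: they have to be found in the camera images.
- desiccator: Round open blue plastic vessel fixed to the bench: 170 mm across outside, 88 mm high. A flat ring ledge lies 70 mm above the bench, inside a rim 160 mm across (inner) that rises 18 mm above it. In the ledge's middle is a round well 100 mm across; its flat white floor is 10 mm above the bench. Fingers enter the well: open them only a little there. Origin on its axis at bench height; z up.
- fresh: Fresh drying cartridge: an ORANGE disc 56 mm across, 26 mm high, silver band near its foot, with an upright round steel knob 20 mm across and 26 mm tall on the middle of its top to hold it by (52 mm high in all, about 90 g). Stands on the bench, left or right of the desiccator. Origin: centre of its underside; z up through the knob.
- spent: The spent cartridge, a bystander to be left alone: same shape and size as the fresh one but GREEN. Origin at the centre of its underside; z up through the knob.
- plate: Perforated plate: a white ceramic disc 132 mm across, 8 mm thick, with rings of dark holes and, on the middle of its top, an upright round black knob 20 mm across and 26 mm tall to hold it by (34 mm high in all, about 220 g). Lies flat on the bench, knob up, left or right of the desiccator. Origin: centre of its underside; z up through the knob.
Not all that is in view belongs to the job. What is shaped like the desiccator but brown is not meant. Several things have the shape of the plate; the one meant has the colours described above.

How it is judged:
By the outcome, as a careful person would: the job done as asked, in the order asked, and still so for the second after the job is handed in, with the robot touching nothing.
It also fails if it takes over 64 s, if anything falls off the work surface, if the arm or the gripper's body presses on something with over 40 N, if the wrist force passes 120 N, or if a joint passes its speed limit or range.

ROBOT

A 7-joint arm with a two-finger parallel gripper is mounted at the origin on the work surface. World frame = base frame: x ahead of the robot, y to its left, z up, the work surface at z = 0. Lengths are in m, angles in rad, forces in N, time in s.
With the tool pointing down it reaches from about 0.4 to 0.85 m from the base axis. Payload 10.4 kg.
Tool frame: the origin (TCP) lies between the finger pads; the fingertips stand 22 mm ahead of it and the grasp point (between the pads) lies 3 mm ahead of it (r.nose_length is the distance from the TCP to the fingertips, in m); z points along the fingers, y is the line along which they close (so a half turn about z gives the same grasp; the last joint's range is limited). The gripper opens to 87 mm and grips with 3 to 60 N. Pads are 19 mm wide; open, the fingers measure 117 mm over their backs; the gripper's body (75 mm by 190 mm) begins 51 mm behind the grasp point.
Start: joints at [1.237, 0.332, -0.065, 1.46, 0.022, 1.35, -0.088], TCP at [0.191, -0.595, 0.245] pointing down, gripper open.
Joint ranges: [-2.6, 2.6], [-0.5, 2.12], [-1.47, 1.34], [0.16, 2.42], [-1.27, 4.41], [0.06, 2.06], [-2.6, 2.6]. Speed limits (rad/s): [2.22, 2.22, 2.79, 2.79, 3.14, 3.14, 3.14].

INTERFACE

Orientations are given as a unit quaternion [x, y, z, w].
In Python, from bench import readout, cams, r gives the robot as it stands. The module is installed in compiled form; this text tells all that it offers.
- The arm moves only by the tool step_arm, never from a script. Its argument "deltas" is a list that holds one entry, the list of rows, each a list of 7 numbers: the turn, a rotation vector about the tool's x, y, z in rad, then the shift along the tool's x, y, z in m, then the opening in per cent of the stroke, from 0 (shut) to 100 (fully open). A call has 1 to 20 rows; each row is the pose to reach, as a shift and turn from the pose commanded when the call began, along the tool's axes at that moment; what a row does not reach only later rows make up. A row lasts 1/8 s, in which the tool goes at most 62.5 mm and 10.7 degrees, less where a joint would pass 70% of its speed; a pose out of reach is approached as far as the arm can. A call with a gripper value outside its range is refused whole. The fingers move at their own pace and stop on an object; "squeeze" is the grip in N (left out, the last holds). Time passes only in rows, so rows that repeat a pose let the fingers close. It gives the time, the measured TCP pose, the force, the opening and the grip force at its end, in the units of the state.
- readout.read_state(): the state, without advancing time (a new reading comes with each control period).
- cams.camera(name): name is "scene" or "side" or "wrist"; returns a dict with "img" (480x640x3 uint8, red, green, blue), "fx", "fy", "cx", "cy" (pixels), "origin" and "rotation" of the camera in the world; the wrist camera has in their place "T_tool_cam" (4x4, takes a point from camera to tool coordinates, whose origin is the TCP and whose axes are the flange's). Camera axes: x right, y up, looking along -z (the intrinsics and any distortion apply to the point x, -y, -z); pixel columns grow to the right and rows downward; lengths in m; the calibration is good to about 2 mm. A picture is of the moment at which its call begins: read the wrist's pose just before it. There is no depth.
- r.close_job(): hands the job in; it is judged then, once.
The state is a dict: "time": time; "joint_positions": joint angles; "joint_vel": joint speeds; "joint_torque": joint torques, N m; "ee_pos": TCP position; "eef_rot": TCP orientation; "ft_force": force on the tool from outside, world axes, zero at the start; "torque": the same for the moment, N m; "width": finger opening in m; "grip_force": force on a finger pad.
Only numpy, scipy, OpenCV 4.12 (cv2) and the standard library are available. Lean on these libraries where they do the work, as an engineer would, in place of code of your own. Each camera call takes 0.05 s, during which the arm holds its last target. There are 200 camera calls.

## Working session

There is one attempt and no reset: what is moved stays moved. The work goes in short steps, Python scripts to look and compute and a tool call to move; the robot and the scene stay as the last step left them, time stands still between calls to the robot, and variables do not carry over. Pictures are saved under pics/ and viewed, at most 10 in all, crops included, and the job is handed in when it is done.

Besides the shell and the picture viewer there is one more tool, called as name([rows], argument=value, ...), one row to a line, values as JSON. step_arm: Moves the arm, as the interface text tells. Its arguments: {"type":"object","properties":{"deltas":{"type":"array"},"squeeze":{"type":"number"}},"required":["deltas"]}

```bash
mkdir -p pics; python3 - <<'E'
from bench import readout,cams,r
import cv2,numpy as np
s=readout.read_state();print(s)
for n in("scene","side","wrist"):
    c=cams.camera(n);cv2.imwrite(f"pics/{n}0.png",c["img"][:,:,::-1]);print(n,{k:(v if not hasattr(v,'tolist') else np.round(v,4).tolist()) for k,v in c.items() if k!="img"})
E
```

```text
{'time': 0.0, 'joint_positions': array([ 1.23739422,  0.33285356, -0.06474189,  1.46093097,  0.02159844,
        1.34989052, -0.08853738]), 'joint_vel': array([ 1.03405502e-04, -2.60821494e-03,  5.51526413e-04,  2.38962558e-04,
        6.39762291e-04, -2.64215047e-04,  1.92599203e-05]), 'joint_torque': array([-3.14872148e-05, -6.23257756e+01,  2.46537843e-02, -3.89906895e+01,
       -6.13566348e-02,  3.94873763e-02,  8.36079153e-05]), 'ee_pos': array([ 0.19105225, -0.59471545,  0.24377039]), 'eef_rot': array([ 9.87947547e-01,  1.54787479e-01, -1.31469432e-04, -6.80791290e-04]), 'ft_force': array([-0.54077793, -0.58928329,  0.10746804]), 'torque': array([-0.01664576,  0.00878028,  0.01477794]), 'grip_force': 0.0, 'width': 0.08691944302212848}
scene {'fx': 580.8524438092513, 'fy': 580.8524438092513, 'cx': 320.59169471091536, 'cy': 239.56875529882183, 'origin': [1.5106, 0.1175, 0.7609], 'rotation': [0.3074, 0.3263, 0.6646, 0.5978]}
side {'fx': 520.5400592082462, 'fy': 520.5400592082462, 'cx': 323.880212373512, 'cy': 242.61326615988997, 'origin': [0.3129, 0.7645, 0.8201], 'rotation': [-0.0582, 0.377, 0.9156, -0.1273]}
wrist {'fx': 423.70367025452106, 'fy': 423.70367025452106, 'cx': 320.1526279167258, 'cy': 242.2682658567899, 'T_tool_cam': [[0.0007, 0.968, 0.2508, 0.0684], [1.0, -0.0007, -0.0001, -0.0005], [0.0, 0.2508, -0.968, -0.1406], [0.0, 0.0, 0.0, 1.0]]}
```

View pics/scene0.png

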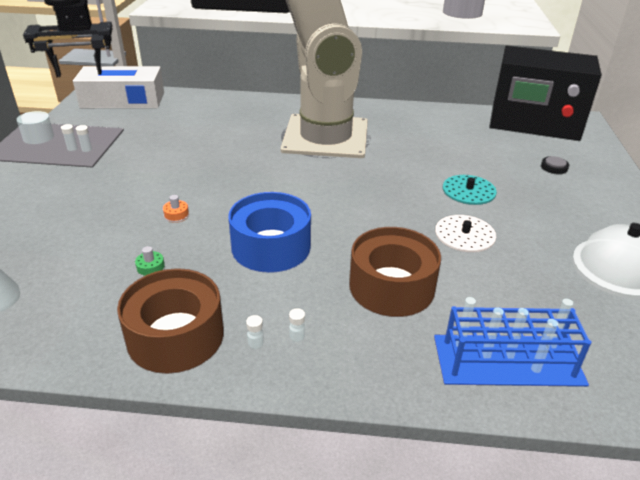

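View pics/side0.png

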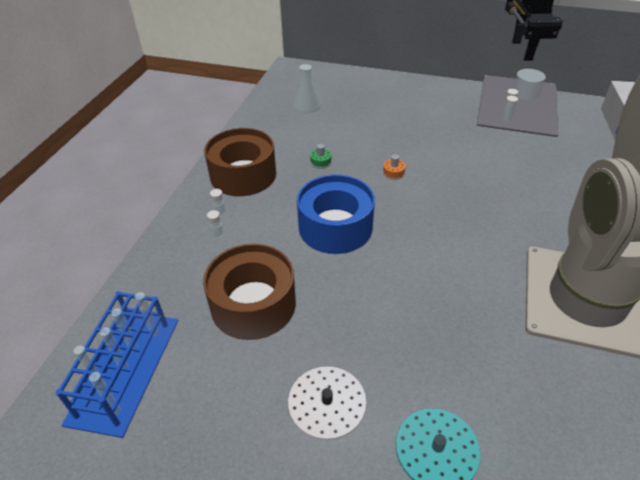

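Candidates:
- **Cartridges:** orange at scene (176,208) and green at (150,262). Orange is the fresh one.
- **Plates:** white with a black knob at scene (466,231) and teal at (470,188). White fits. The white dome at (630,260) is a lid.
- **Vessels:** blue at scene (270,230) and two brown ones. Blue is meant.

I'll localise by matching silhouettes in both cameras and make one enlarged crop.

```bash
cat > h.py <<'E'
import numpy as np,cv2
from scipy.spatial.transform import Rotation as R
from scipy.optimize import least_squares
from bench import readout,cams,r
def cam(name):
    if name=="wrist":
        s=readout.read_state();c=cams.camera(name);T=np.array(c["T_tool_cam"]);Rt=R.from_quat(s["eef_rot"]).as_matrix()
        c["o"]=s["ee_pos"]+Rt@T[:3,3];c["R"]=Rt@T[:3,:3]
    else:
        c=cams.camera(name);c["o"]=np.array(c["origin"]);c["R"]=np.array(c["rotation"]);
        c["R"]=R.from_quat(c["R"]).as_matrix() if c["R"].size==4 else c["R"]
    return c
def proj(c,P):
    p=(np.atleast_2d(P)-c["o"])@c["R"];return np.c_[c["cx"]-c["fx"]*p[:,0]/p[:,2],c["cy"]+c["fy"]*p[:,1]/p[:,2]]
def ray(c,u,v,z):
    d=c["R"]@np.array([(u-c["cx"])/c["fx"],-(v-c["cy"])/c["fy"],-1]);return c["o"]+d*(z-c["o"][2])/d[2]
def mask(c,col,near=None):
    h,s,v=[a.astype(int) for a in cv2.split(cv2.cvtColor(c["img"],cv2.COLOR_RGB2HSV))]
    m={"orange":(h>5)&(h<20)&(s>190)&(v>120),"blue":(h>108)&(h<125)&(s>150),"white":(s<40)&(v>205),"green":(h>50)&(h<75)&(s>120)}[col]
    m=m.astype(np.uint8)
    if col=="white": m=cv2.morphologyEx(m,cv2.MORPH_CLOSE,np.ones((3,3)))
    n,l,st,ce=cv2.connectedComponentsWithStats(m)
    if near is None: k=1+np.argmax(st[1:,4])
    else: k=1+np.argmin(np.where(st[1:,4]>80,np.hypot(*(ce[1:]-near).T),1e9))
    pts=np.argwhere(l==k)[:,::-1].astype(np.float32)
    return cv2.convexHull(pts)
def hc(h):
    m=cv2.moments(h);return np.array([m["m10"]/m["m00"],m["m01"]/m["m00"]]),m["m00"]
def circ(x,y,z,rad):
    t=np.linspace(0,2*np.pi,73);return np.c_[x+rad*np.cos(t),y+rad*np.sin(t),0*t+z]
def model(c,x,y,rad,z0,z1):
    return hc(cv2.convexHull(proj(c,np.r_[circ(x,y,z0,rad),circ(x,y,z1,rad)]).astype(np.float32)))
def loc(cs,hs,rad,z0,z1,x0=(.6,0)):
    f=lambda p:np.concatenate([model(c,*p,rad,z0,z1)[0]-hc(h)[0] for c,h in zip(cs,hs)])
    q=least_squares(f,x0,diff_step=1e-3);return q.x,q.fun,[hc(h)[1]/model(c,*q.x,rad,z0,z1)[1] for c,h in zip(cs,hs)]
E
python3 - <<'E'
from h import *
np.set_printoptions(precision=4,suppress=True)
A=cam("scene");B=cam("side")
for n,col,a,b,rad,z0,z1 in [("des","blue",(270,232),(336,215),.085,0,.088),("fresh","orange",None,None,.028,.008,.026),("plate","white",(466,231),(327,401),.066,0,.008),("spent","green",None,None,.028,.008,.026)]:
    for cs,ns in (([A,B],[a,b]),([A],[a]),([B],[b])):
        print(n,*loc(cs,[mask(c,col,k) for c,k in zip(cs,ns)],rad,z0,z1))
i=A["img"][:,:,::-1]
cv2.imwrite("pics/crop.png",np.hstack([cv2.resize(i[160:290,120:250],(390,390),interpolation=2),cv2.resize(i[160:290,400:530],(390,390),interpolation=2)]))
E
```

```text
des [ 0.5354 -0.0707] [-0.2744  0.466   0.2573  0.4968] [0.9364021111063822, 0.9316577066588172]
des [ 0.5337 -0.0704] [-0. -0.] [0.9387757524828207]
des [ 0.5364 -0.0722] [-0. -0.] [0.9337398654819514]Traceback (most recent call last):
  File "<stdin>", line 6, in <module>
  File "h.py", line 23, in mask
    if near is None: k=1+np.argmax(st[1:,4])
                         ~~~~~~~~~^^^^^^^^^^
    return _wrapfunc(a, 'argmax', axis=axis, out=out, **kwds)
    return bound(*args, **kwds)
ValueError: attempt to get argmax of an empty sequence
```

```bash
sed -i 's/(h>5)&(h<20)&(s>190)&(v>120)/(h>4)\&(h<18)\&(s>165)\&(v>150)/; s/(h>50)&(h<75)&(s>120)/(h>45)\&(h<80)\&(s>120)/' h.py
python3 - <<'E'
from h import *
np.set_printoptions(precision=4,suppress=True)
A=cam("scene");B=cam("side")
i=A["img"][:,:,::-1]
cv2.imwrite("pics/crop.png",np.hstack([cv2.resize(i[160:290,120:250],(390,390),interpolation=2),cv2.resize(i[160:290,400:530],(390,390),interpolation=2)]))
print(cv2.cvtColor(A["img"],cv2.COLOR_RGB2HSV)[208:218:2,176])
for n,col,a,b,rad,z0,z1 in [("fresh","orange",(176,210),(395,168),.028,.008,.026),("plate","white",(466,231),(327,401),.066,0,.008),("spent","green",(150,262),(321,157),.028,.008,.026)]:
    for cs,ns in (([A,B],[a,b]),([A],[a]),([B],[b])):
        print(n,*loc(cs,[mask(c,col,k) for c,k in zip(cs,ns)],rad,z0,z1))
E
```

```text
[[  8 117 218]
 [ 13 167 251]
 [ 12 168 249]
 [ 11 181 207]
 [ 11 180 187]]
fresh [ 0.4461 -0.3058] [-0.9169 -0.2628 -0.1319  1.6969] [0.7095057296229326, 0.46213181673949455]
fresh [ 0.4469 -0.3035] [-0.  0.] [0.7086363848010401]
fresh [ 0.4471 -0.3129] [0. 0.] [0.4663012734584594]
plate [0.436  0.3494] [-0.7246  1.0668  0.2675  0.6405] [0.940479810325186, 0.8903632547578384]
plate [0.4317 0.3515] [ 0. -0.] [0.9473066763918875]
plate [0.4367 0.3484] [-0.  0.] [0.8927855313226284]
spent [ 0.6372 -0.3   ] [ 0.0937  0.3752  0.2948 -0.125 ] [0.7453358261518657, 0.749999054719972]
spent [ 0.6361 -0.3006] [-0.  0.] [0.7468046522897877]
spent [ 0.6378 -0.2993] [-0. -0.] [0.7495060348670255]
```

View pics/crop.png

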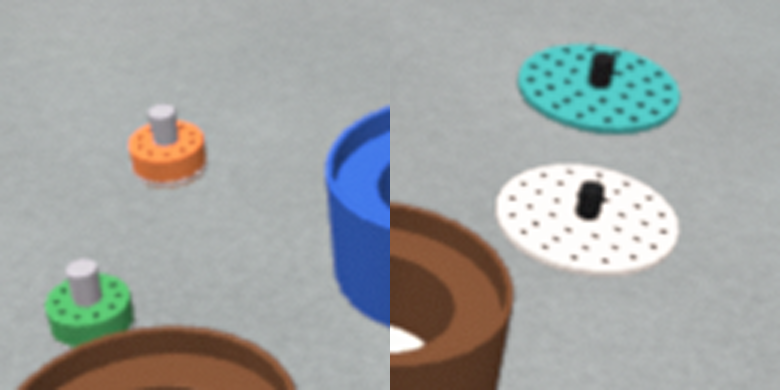

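The crop shows the orange cartridge left of the blue vessel, with the green one beside it. On the right is the white plate with dark holes and a black knob, next to the teal one. I'm going above the orange cartridge.

step_arm([
  [[0,0,0,0.02,-0.012,0.003,60],[0,0,0,0.055,-0.033,0.007,60],[0,0,0,0.09,-0.054,0.012,60],[0,0,0,0.125,-0.075,0.017,60],[0,0,0,0.16,-0.096,0.022,60],[0,0,0,0.195,-0.117,0.026,60],[0,0,0,0.23,-0.138,0.031,60],[0,0,0,0.265,-0.159,0.036,60],[0,0,0,0.3,-0.18,0.04,60],[0,0,0,0.32,-0.192,0.043,60],[0,0,0,0.331,-0.198,0.044,60],[0,0,0,0.331,-0.198,0.044,60],[0,0,0,0.331,-0.198,0.044,60]],
], squeeze=20)

```text
time: 1.98
ee_pos: [0.445, -0.3062, 0.2006]
eef_rot: [0.988, 0.154, -0.0, 0.0]
ft_force: [0.3, 0.5, -0.2]
width: 0.0522
grip_force: 0.0
```

```bash
cat > w.py <<'E'
import sys
from h import *
np.set_printoptions(precision=4,suppress=True)
c=cam("wrist");s=readout.read_state();print(s["ee_pos"],s["eef_rot"],s["joint_positions"])
i=c["img"][:,:,::-1].copy()
col,x,y,rad,z0,z1=sys.argv[2],*map(float,sys.argv[3:])
g=proj(c,[x,y,z1])[0];p,f,a=loc([c],[mask(c,col,g)],rad,z0,z1,(x,y))
print("guess px",g,"loc",p,"area",a)
d=np.r_[p,s["ee_pos"][2]]-s["ee_pos"];print("tool delta",R.from_quat(s["eef_rot"]).inv().apply(d))
cv2.polylines(i,[proj(c,circ(*p,z1,rad)).astype(int)],True,(255,0,255),1);cv2.imwrite(f"pics/{sys.argv[1]}.png",i)
E
python3 w.py w1 orange .446 -.305 .028 .008 .026
```

```text
[ 0.445  -0.3063  0.2007] [ 0.9881  0.1539 -0.0001  0.0003] [ 0.8057  0.1952 -0.3227  1.7324  0.066   1.2244 -0.7954]
guess px [319.5101 223.5988] loc [ 0.4455 -0.3032] area [0.9147635169819601]
tool delta [ 0.0014 -0.0028 -0.    ]
```

View pics/w1.png

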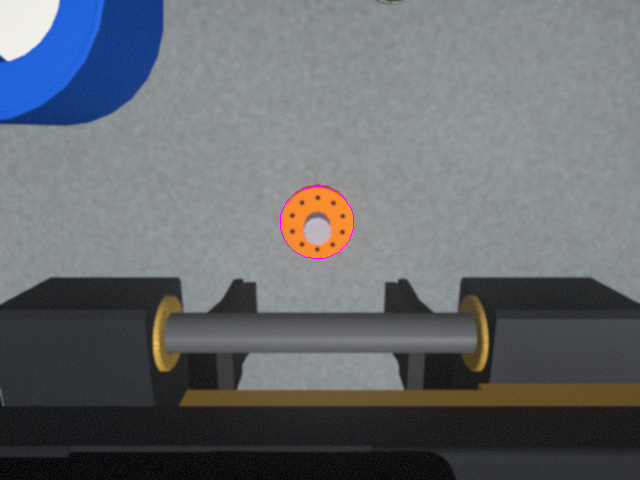

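The wrist view shows the fitted ring sitting on the orange disc at (317,222), with its knob at (317,231), so it lies between the fingers. I'm descending until the fingertips are 2 mm above the disc top, then gripping.

step_arm([
  [[0,0,0,0.001,-0.003,0.02,60],[0,0,0,0.001,-0.003,0.05,60],[0,0,0,0.001,-0.003,0.08,60],[0,0,0,0.001,-0.003,0.11,60],[0,0,0,0.001,-0.003,0.13,60],[0,0,0,0.001,-0.003,0.143,60],[0,0,0,0.001,-0.003,0.15,60],[0,0,0,0.001,-0.003,0.15,60],[0,0,0,0.001,-0.003,0.15,35],[0,0,0,0.001,-0.003,0.15,10],[0,0,0,0.001,-0.003,0.15,10],[0,0,0,0.001,-0.003,0.15,10],[0,0,0,0.001,-0.003,0.15,10],[0,0,0,0.001,-0.003,0.15,10]],
], squeeze=20)

```text
time: 3.78
ee_pos: [0.4459, -0.3023, 0.0507]
eef_rot: [0.988, 0.155, 0.0, 0.0]
ft_force: [0.3, -1.4, 2.0]
width: 0.0194
grip_force: 20.0
```

Gripped at 19.4 mm width, which matches the 20 mm knob. Lifting and carrying it over the well.

step_arm([
  [[0,0,0,0,0,-0.01,10],[0,0,0,0,0,-0.03,10],[0,0,0,0,0,-0.06,10],[0,0,0,0,0,-0.09,10],[0,0,0,0.006,-0.008,-0.11,10],[0,0,0,0.02,-0.026,-0.12,10],[0,0,0,0.04,-0.05,-0.12,10],[0,0,0,0.06,-0.075,-0.12,10],[0,0,0,0.08,-0.1,-0.12,10],[0,0,0,0.1,-0.125,-0.12,10],[0,0,0,0.12,-0.15,-0.12,10],[0,0,0,0.138,-0.172,-0.12,10],[0,0,0,0.15,-0.186,-0.12,10],[0,0,0,0.156,-0.193,-0.12,10],[0,0,0,0.156,-0.193,-0.12,10],[0,0,0,0.156,-0.193,-0.12,10]],
])

```text
time: 5.78
ee_pos: [0.535, -0.0717, 0.1706]
eef_rot: [0.988, 0.154, -0.0, 0.0]
ft_force: [-0.5, -0.2, -0.1]
width: 0.0196
grip_force: 20.0
```

```bash
python3 w.py w2 blue .535 -.071 .085 .088 .088; python3 -c "
from h import *
for n in('scene','side'):
    c=cam(n);p=proj(c,[.535,-.071,.1])[0].astype(int);cv2.imwrite(f'pics/x{n}.png',cv2.resize(c['img'][p[1]-80:p[1]+80,p[0]-65:p[0]+65,::-1],(390,480)))
a=[cv2.imread(f'pics/x{n}.png') for n in('scene','side')]
w=cv2.imread('pics/w2.png');cv2.imwrite('pics/m2.png',cv2.resize(np.hstack([w]+a[:0]+[a[0],a[1]]),(800,272),interpolation=3))
"
```

```text
[ 0.535  -0.0717  0.1705] [ 0.9881  0.1541 -0.0002  0.0002] [ 0.4844  0.2401 -0.4951  1.7614  0.1234  1.171  -1.3082]
guess px [319.6747 260.4169] loc [ 0.5591 -0.061 ] area [0.5765280401505848]
tool delta [ 0.0262 -0.0028 -0.    ]
```

View pics/m2.png

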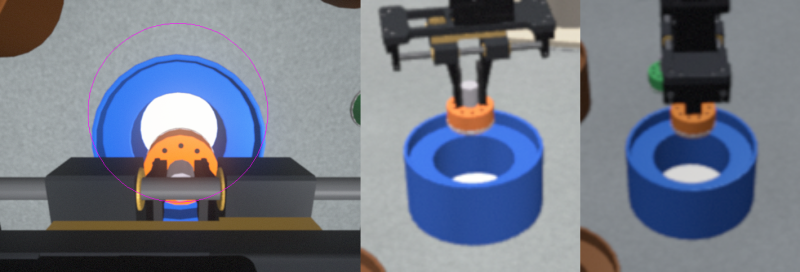

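The cartridge hangs over the well with its disc at (180,160) and the vessel centred on column 178. The blue fit is spoiled because the gripper hides half of it, so I trust the two-camera fix. Descending slowly.

step_arm([
  [[0,0,0,0,0,0.015,10],[0,0,0,0,0,0.04,10],[0,0,0,0,0,0.065,10],[0,0,0,0,0,0.085,10],[0,0,0,0,0,0.097,10],[0,0,0,0,0,0.103,10],[0,0,0,0,0,0.106,10],[0,0,0,0,0,0.108,10],[0,0,0,0,0,0.109,10],[0,0,0,0,0,0.1095,10],[0,0,0,0,0,0.1095,10],[0,0,0,0,0,0.1095,10]],
])

```text
time: 7.42
ee_pos: [0.5354, -0.0707, 0.0612]
eef_rot: [0.988, 0.155, 0.0, 0.0]
ft_force: [-0.2, 0.1, -0.7]
width: 0.0194
grip_force: 20.0
```

Not touching yet, so I go on down in sub-millimetre steps.

step_arm([
  [[0,0,0,0,0,0.0005,10],[0,0,0,0,0,0.001,10],[0,0,0,0,0,0.001,10]],
])

```text
time: 7.8
ee_pos: [0.5354, -0.0707, 0.0607]
eef_rot: [0.988, 0.155, 0.0, 0.0]
ft_force: [-3.4, 0.4, 7.0]
width: 0.0196
grip_force: 20.0
```

Contact at 7 N. I open slightly, rise, and take a look.

step_arm([
  [[0,0,0,0,0,0,26],[0,0,0,0,0,0,32],[0,0,0,0,0,0,38],[0,0,0,0,0,0,38],[0,0,0,0,0,-0.01,38],[0,0,0,0,0,-0.03,38],[0,0,0,0,0,-0.06,38],[0,0,0,0,0,-0.09,38],[0,0,0,0,0,-0.12,40],[0,0,0,0.002,-0.02,-0.14,50],[0,0,0,0.005,-0.06,-0.14,60],[0,0,0,0.008,-0.1,-0.14,60],[0,0,0,0.011,-0.14,-0.14,60],[0,0,0,0.014,-0.18,-0.14,60],[0,0,0,0.017,-0.22,-0.14,60],[0,0,0,0.02,-0.26,-0.14,60],[0,0,0,0.023,-0.3,-0.14,60],[0,0,0,0.026,-0.34,-0.14,60],[0,0,0,0.029,-0.38,-0.14,60],[0,0,0,0.032,-0.41,-0.14,60]],
])

```text
time: 10.3
ee_pos: [0.4381, 0.3322, 0.2003]
eef_rot: [0.988, 0.156, -0.0, -0.0]
ft_force: [0.8, -0.0, -0.4]
width: 0.0522
grip_force: 0.0
```

step_arm([
  [[0,0,0,0.0015,-0.015,0,60],[0,0,0,0.002,-0.021,0,60],[0,0,0,0.002,-0.021,0,60],[0,0,0,0.002,-0.021,0,60]],
])

```text
time: 10.8
ee_pos: [0.4364, 0.3489, 0.2]
eef_rot: [0.988, 0.154, 0.0, 0.0]
ft_force: [0.6, -0.0, -0.2]
width: 0.0523
grip_force: 0.0
```

```bash
python3 w.py w3 white .436 .35 .066 .008 .008; python3 -c "
from h import *
np.set_printoptions(precision=4,suppress=True)
cs=[cam(n) for n in('scene','side')];I=[]
hs=[]
for c in cs:
    p=proj(c,[.535,-.071,.06])[0].astype(int);I.append(cv2.resize(c['img'][p[1]-60:p[1]+60,p[0]-50:p[0]+50,::-1],(400,480)))
    hs.append(mask(c,'blue',p))
print(loc(cs,hs,.085,0,.088))
w=cv2.imread('pics/w3.png');cv2.imwrite('pics/m3.png',cv2.resize(np.hstack([w]+I),(800,267),interpolation=3))
"
```

```text
[0.4364 0.349  0.2   ] [0.9881 0.154  0.0001 0.0003] [-0.0978  0.3104 -0.7818  1.6667  0.2287  1.2591 -2.188 ]
guess px [319.1804 220.8002] loc [0.4359 0.3521] area [0.9793706807663746]
tool delta [ 0.0004 -0.003  -0.    ]
(array([ 0.4848, -0.0807]), array([ -0.9384, -13.5308,  -7.865 ,   0.1487]), [1.0095695343189677, 0.0934939783794568])
```

View pics/m3.png

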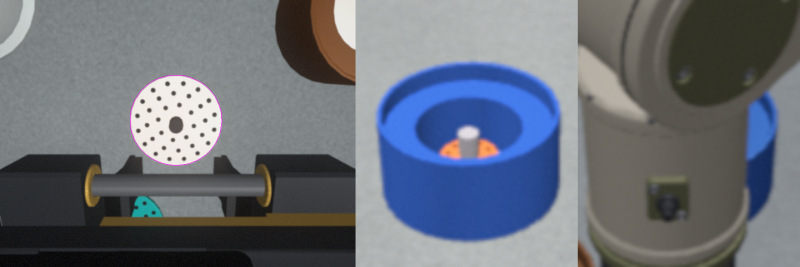

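In the scene crop the orange cartridge stands upright in the well, knob at (468,132). In the wrist view the fitted ring sits on the white plate at (176,120), knob at (175,124). Descending to grip its knob.

step_arm([
  [[0,0,0,0,-0.003,0.02,60],[0,0,0,0,-0.003,0.05,60],[0,0,0,0,-0.003,0.085,60],[0,0,0,0,-0.003,0.12,60],[0,0,0,0,-0.003,0.145,60],[0,0,0,0,-0.003,0.16,60],[0,0,0,0,-0.003,0.1675,60],[0,0,0,0,-0.003,0.1675,60],[0,0,0,0,-0.003,0.1675,35],[0,0,0,0,-0.003,0.1675,10],[0,0,0,0,-0.003,0.1675,10],[0,0,0,0,-0.003,0.1675,10],[0,0,0,0,-0.003,0.1675,10],[0,0,0,0,-0.003,0.1675,10]],
], squeeze=35)

```text
time: 12.7
ee_pos: [0.4352, 0.3527, 0.0327]
eef_rot: [0.988, 0.155, 0.0, 0.0]
ft_force: [0.1, -3.1, 4.7]
width: 0.0187
grip_force: 35.0
```

step_arm([
  [[0,0,0,0,0,-0.008,10],[0,0,0,0,0,-0.025,10],[0,0,0,0,0,-0.05,10],[0,0,0,0,0,-0.08,10],[0,0,0,0,0,-0.11,10],[0,0,0,0,0,-0.135,10],[0,0,0,-0.001,0.01,-0.15,10],[0,0,0,-0.002,0.03,-0.15,10],[0,0,0,-0.005,0.06,-0.15,10],[0,0,0,-0.007,0.095,-0.15,10],[0,0,0,-0.01,0.13,-0.15,10],[0,0,0,-0.013,0.165,-0.15,10],[0,0,0,-0.016,0.2,-0.15,10],[0,0,0,-0.018,0.235,-0.15,10],[0,0,0,-0.021,0.27,-0.15,10],[0,0,0,-0.024,0.305,-0.15,10],[0,0,0,-0.027,0.34,-0.15,10],[0,0,0,-0.029,0.37,-0.15,10],[0,0,0,-0.031,0.395,-0.15,10],[0,0,0,-0.033,0.415,-0.15,10]],
])

```text
time: 15.2
ee_pos: [0.5301, -0.0539, 0.1826]
eef_rot: [0.988, 0.154, -0.0, 0.0]
ft_force: [-1.3, -0.0, -2.9]
width: 0.019
grip_force: 35.0
```

step_arm([
  [[0,0,0,-0.001,0.012,0,10],[0,0,0,-0.001,0.019,0,10],[0,0,0,-0.001,0.019,0,10],[0,0,0,-0.001,0.019,0.02,10],[0,0,0,-0.001,0.019,0.03,10],[0,0,0,-0.001,0.019,0.03,10],[0,0,0,-0.001,0.019,0.03,10]],
])

```text
time: 16.08
ee_pos: [0.5356, -0.0705, 0.1531]
eef_rot: [0.988, 0.155, 0.0, 0.0]
ft_force: [-0.4, 0.2, -2.3]
width: 0.019
grip_force: 35.0
```

```bash
python3 -c "
from h import *
np.set_printoptions(precision=4,suppress=True)
s=readout.read_state();print(s['ee_pos'],s['width'],R.from_quat(s['eef_rot']).inv().apply(np.array([.5354,-.0710,.1025])-s['ee_pos']))
cs=[cam(n) for n in('scene','side')];I=[]
for c in cs:
    i=c['img'][:,:,::-1].copy()
    cv2.polylines(i,[proj(c,circ(.5354,-.071,.088,.08)).astype(int)],True,(255,0,255),1)
    p=proj(c,[.535,-.071,.09])[0].astype(int);I.append(cv2.resize(i[p[1]-75:p[1]+75,p[0]-62:p[0]+62],(400,480)))
cv2.imwrite('pics/m4.png',np.hstack(I))
"
```

```text
[ 0.5356 -0.0705  0.1531] 0.018986758705325322 [-0.0004  0.0004  0.0506]
```

View pics/m4.png

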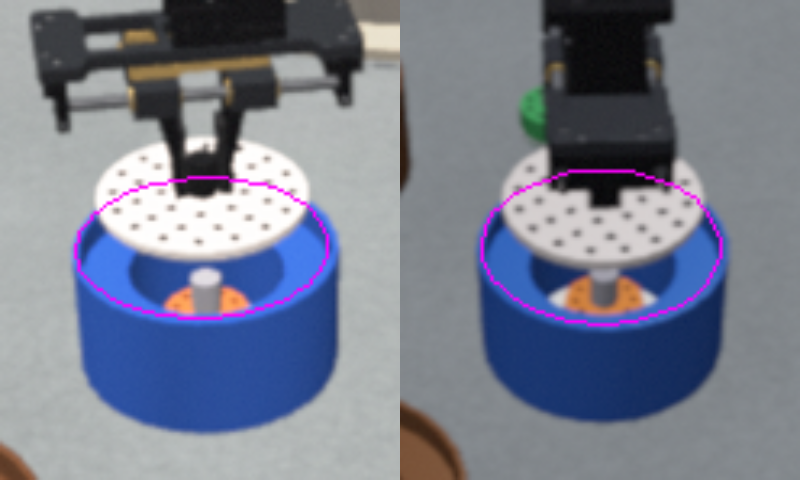

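The plate hangs level over the vessel, centre columns about 203 and 603 in the two halves. The drawn rim circle lies on the rim, and the cartridge stands centred below. Lowering gently.

step_arm([
  [[0,0,0,0,0,0.01,10],[0,0,0,0,0,0.025,10],[0,0,0,0,0,0.037,10],[0,0,0,0,0,0.044,10],[0,0,0,0,0,0.047,10],[0,0,0,0,0,0.0485,10],[0,0,0,0,0,0.0495,10],[0,0,0,0,0,0.05,10],[0,0,0,0,0,0.05,10],[0,0,0,0,0,0.05,10]],
])

```text
time: 17.42
ee_pos: [0.5355, -0.0707, 0.1027]
eef_rot: [0.988, 0.155, 0.0, 0.0]
ft_force: [0.3, 0.3, -1.5]
width: 0.0191
grip_force: 35.0
```

step_arm([
  [[0,0,0,0,0,0.0005,10],[0,0,0,0,0,0.0008,10],[0,0,0,0,0,0.0008,10]],
])

```text
time: 17.8
ee_pos: [0.5355, -0.0707, 0.1027]
eef_rot: [0.988, 0.155, 0.0, 0.0]
ft_force: [-5.0, 1.6, 8.3]
width: 0.019
grip_force: 35.0
```

Contact at 8 N. I release, rise and back away to the left.

step_arm([
  [[0,0,0,0,0,0,26],[0,0,0,0,0,0,34],[0,0,0,0,0,0,45],[0,0,0,0,0,0,45],[0,0,0,0,0,-0.01,45],[0,0,0,0,0,-0.03,45],[0,0,0,0,0,-0.06,45],[0,0,0,0,0,-0.09,45],[0,0,0,0,0,-0.12,45],[0,0,0,-0.01,0.01,-0.14,45],[0,0,0,-0.03,0.03,-0.15,45],[0,0,0,-0.05,0.06,-0.15,45],[0,0,0,-0.05,0.09,-0.15,45],[0,0,0,-0.05,0.12,-0.15,45],[0,0,0,-0.05,0.13,-0.15,45],[0,0,0,-0.05,0.13,-0.15,45]],
])

```text
time: 19.8
ee_pos: [0.5271, -0.2099, 0.2515]
eef_rot: [0.988, 0.154, -0.0, -0.0]
ft_force: [-0.2, 0.2, -0.4]
width: 0.0391
grip_force: 0.0
```

```bash
python3 -c "
from h import *
np.set_printoptions(precision=4,suppress=True)
cs=[cam(n) for n in('scene','side')];I=[]
for c in cs:
    g=proj(c,[.5354,-.071,.078])[0]
    try: print(loc([c],[mask(c,'white',g)],.066,.078,.078,(.53,-.07)))
    except Exception as e: print(e)
    i=c['img'][:,:,::-1].copy();p=g.astype(int);I.append(cv2.resize(i[p[1]-75:p[1]+75,p[0]-62:p[0]+62],(400,480)))
cv2.imwrite('pics/m5.png',np.hstack(I))
"
```

```text
(array([ 0.5358, -0.0715]), array([0., 0.]), [1.001387423110622])
(array([ 0.5357, -0.0715]), array([0., 0.]), [0.8777314972517296])
```

View pics/m5.png

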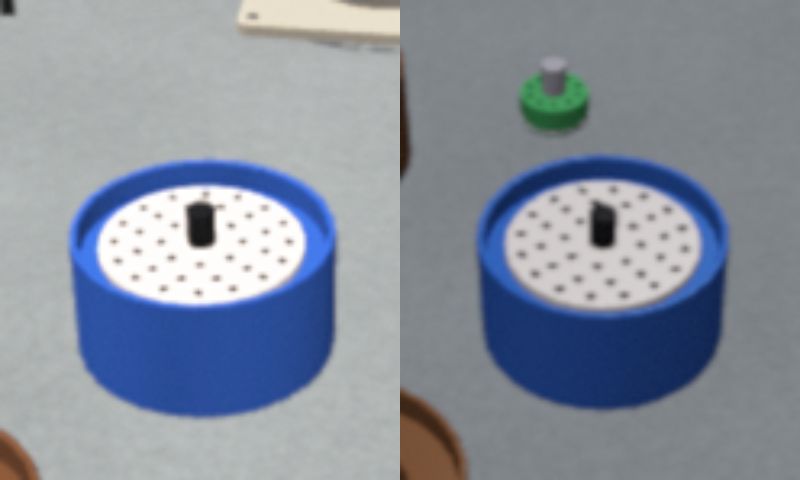

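The plate lies flat and centred on the ledge, knob up at (201,225), fitted within 1 mm of the vessel axis. The spent cartridge stands where it was. Handing in.

```bash
python3 -c "
from bench import r
print(r.close_job())"
```

```text
the job is handed in; nothing more can be done
None
```

The job is handed in after about 20 s of robot time: the orange cartridge stands upright in the blue desiccator's well, the white plate lies flat and centred on the ledge above it, knob up, and the green cartridge was left alone.

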